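Sort left- and right-hand bag-frame brackets

TASK

Sort the two L-shaped brass corner brackets on the leatherworker's bench: put the left-hand one in the orange bin and the right-hand one in the blue bin, each lying flat on the bin's floor with its screw heads still facing up. A bracket is left-hand if, seen from above with its long leg pointing away from you, the short leg at the near end points left; the right-hand one is its mirror image.

Things in the scene. Friction and masses are not known exactly. Their poses are not given: they have to be found in the camera images.
- left_bracket_mid (a point): Point near the middle (half-way up) of the long leg of the loose left-hand brass L, about 200 g, 12 mm thick, legs 18 mm wide, 3 dark screw heads on top. x: along the long leg, -46 (corner) to +56 mm (free end); z: up, out of the screw-head face. Short leg: at x -46 to -28, out to y = +45 mm. Boss at x 46, 16 mm wide, 8 mm proud. Starts screw heads up, any yaw, on a 3 mm board.
- right_bracket_mid (a point): Point near the middle (half-way up) of the long leg of the loose right-hand brass L, about 200 g, 12 mm thick, legs 18 mm wide, 3 dark screw heads on top. x: along the long leg, -46 (corner) to +56 mm (free end); z: up, out of the screw-head face. Short leg: at x -46 to -28, out to y = -45 mm. Boss at x 46, 16 mm wide, 8 mm proud. Starts screw heads up, any yaw, on a 3 mm board.
- orange_bin: Fixed open orange plastic bin for left-hand brackets, standing on the table, 160 (x) x 130 (y) x 45 (z) mm outside, walls and floor 5 mm thick, so 150 x 120 mm inside. Origin: centre of its underside; the inner floor is 5 mm above it. It may stand on either side of the board.
- blue_bin: Fixed open blue plastic bin for right-hand brackets, standing on the table, 160 (x) x 130 (y) x 45 (z) mm outside, walls and floor 5 mm thick, so 150 x 120 mm inside. Origin: centre of its underside; the inner floor is 5 mm above it. It may stand on either side of the board.
Not all that is in view belongs to the job. Leave any purple or white look-alike of the part that bears left_bracket_mid alone.

How it is judged:
By the outcome, as a careful person would: the job done as asked, in the order asked, and still so for the second after the job is handed in, with the robot touching nothing.
It also fails if it takes over 58 s, if anything falls off the work surface, if the arm or the gripper's body presses on something with over 40 N, if the wrist force passes 120 N, or if a joint passes its speed limit or range.

ROBOT

A 6-joint arm with a two-finger parallel gripper is mounted at the origin on the work surface. World frame = base frame: x ahead of the robot, y to its left, z up, the work surface at z = 0. Lengths are in mm, angles in rad, forces in N, time in s.
With the tool pointing down it reaches from about 350 to 775 mm from the base axis. Payload 7.3 kg.
Tool frame: the origin (TCP) lies at the very end of the fingers, on their centre line; the grasp point (between the pads) lies 19 mm behind it; z points along the fingers, y is the line along which they close (so a half turn about z gives the same grasp; the last joint's range is limited). The gripper opens to 92 mm and grips with 3 to 60 N. Pads are 19 mm wide; open, the fingers measure 130 mm over their backs; the gripper's body (75 mm by 190 mm) begins 47 mm behind the grasp point.
Start: joints at [-1.251, 0.342, 1.524, -0, 1.275, -0.146], TCP at [235.821, -469.077, 226.741] pointing down, gripper open.
Joint ranges: [-2.53, 2.53], [-0.77, 2.02], [0.04, 2.7], [-1, 4.14], [0.28, 2.66], [-3.11, 3.11]. Speed limits (rad/s): [2.57, 2.57, 3.14, 3.14, 3.14, 3.14].

INTERFACE

Orientations are given as [roll, pitch, yaw] about the fixed x, y, z axes, in that order (R = Rz(yaw) Ry(pitch) Rx(roll)).
In Python, from plant import bot gives the robot as it stands.
- The arm moves only by the tool apply_moves, never from a script. Its argument "motion" is text: rows parted by semicolons, each of 4 numbers parted by spaces: the shift along the tool's x, y, z in m, then the turn about the tool's z in degrees. A call has 1 to 8 rows; each row shifts and turns the commanded pose from where the row before left it, along the tool's axes as they then stand; what a row does not reach is not made up. A row lasts 1/8 s, in which the tool goes at most 62.5 mm and 10.7 degrees, less where a joint would pass 70% of its speed; a pose out of reach is approached as far as the arm can. A call with a gripper value outside its range is refused whole. "fingers" is the opening, from -1 (shut) to 1 (fully open), set as the call begins (left out, the last holds). The fingers move at their own pace and stop on an object; the grip force is fixed at half the most. Time passes only in rows, so rows that do not move let the fingers close. It gives the time, the measured TCP pose, the force, the opening and the grip force at its end, in the units of the state.
- bot.get_obs(): the state, without advancing time (a new reading comes with each control period).
- bot.capture(name): name is "scene" or "top" or "wrist"; returns a dict with "img" (420x560x3 uint8, blue, green, red), "range_z" (420x560 float32, mm along the optical axis (not along the pixel's ray), 0 where there is no reading), "fx", "fy", "cx", "cy" (pixels), "D" ([k1, k2, p1, p2, k3] as OpenCV has them; the pictures are not rectified), "world_from_camera" (4x4, takes a point from camera to world coordinates); the wrist camera has in their place "mount" (4x4, takes a point from camera to tool coordinates, whose origin is the TCP and whose axes are the flange's). Camera axes: x right, y down, z forward; pixel columns grow to the right and rows downward; lengths in mm; the calibration is good to about 2 mm. A picture is of the moment at which its call begins: read the wrist's pose just before it.
- bot.close_job(): hands the job in; it is judged then, once.
Trained networks look in a picture, given as the dict that the camera call returned (one of the last four; its "shot" number tells which), for a name from the list of things; names that differ only in an ending like _2 or _b are one class to them, and where a whole thing is asked for, a point or a joint stands for the part that bears it (a point fixed in the world has none). Each returns a list of dicts, best first, with "p" (0 to 1); they miss things now and then, are a little off and sometimes report something else, mostly with a low value. They report only what shows in the picture. A call takes as long as a camera call. They do not tell look-alikes from the thing itself.
- bot.cut_out(picture, thing): "pixels" (420x560 bool, what is visible of it) and "point" ([column, row] in pixels, amid what is visible of it).
The state is a dict: "time": time; "joint_positions": joint angles; "dq": joint speeds; "tau": joint torques, N m; "tool_pos": TCP position; "tcp_rot": TCP orientation; "contact_force": force on the tool from outside, world axes, zero at the start; "moment": the same for the moment, N m; "grip_width": finger opening in mm; "finger_force": force on a finger pad.
Only numpy, scipy, OpenCV 4.12 (cv2) and the standard library are available. Lean on these libraries where they do the work, as an engineer would, in place of code of your own. Each camera call takes 0.05 s, during which the arm holds its last target. There are 200 camera calls.

## Working session

There is one attempt and no reset: what is moved stays moved. The work goes in short steps, Python scripts to look and compute and a tool call to move; the robot and the scene stay as the last step left them, time stands still between calls to the robot, and variables do not carry over. Pictures are saved under pics/ and viewed, at most 10 in all, crops included, and the job is handed in when it is done.

Besides the shell and the picture viewer there is one more tool, called after ">>>" as name(argument=value, ...), one argument or row to a line, values as JSON. apply_moves: Moves the arm, as the interface text tells. Its arguments: {"type":"object","properties":{"motion":{"type":"string"},"fingers":{"type":"number"}},"required":["motion"]}

```bash
mkdir -p pics; ls
cat > h.py <<'E'
import numpy as np, cv2
from plant import bot
def world(c, mask_or_pts):
    pts=np.array(mask_or_pts,float).reshape(-1,2)
    K=np.array([[c["fx"],0,c["cx"]],[0,c["fy"],c["cy"]],[0,0,1]])
    n=cv2.undistortPoints(pts.reshape(-1,1,2),K,np.array(c["D"],float)).reshape(-1,2)
    z=c["range_z"][pts[:,1].astype(int),pts[:,0].astype(int)]
    P=np.c_[n*z[:,None],z,np.ones(len(z))]
    T=np.array(c["world_from_camera"])
    return (P@T.T)[:,:3],z>0
E
python3 - <<'E'
from h import *
c=bot.capture("top"); cv2.imwrite("pics/top1.png",c["img"])
np.set_printoptions(precision=1,suppress=True)
print(bot.get_obs())
for t in ["left_bracket_mid","right_bracket_mid","orange_bin","blue_bin"]:
    for d in bot.cut_out(c,t):
        v,u=np.nonzero(d["pixels"]); P,ok=world(c,np.c_[u,v]); P=P[ok]
        print(t,d["p"],d["point"],len(u),P.mean(0) if len(P) else 0,np.percentile(P,[2,98],axis=0).ravel(),np.median(c["img"][v,u],axis=0))
E
```

```text
pics
{'time': 0.05, 'joint_positions': array([-1.3,  0.3,  1.5,  0. ,  1.3, -0.1]), 'dq': array([ 0., -0., -0., -0., -0.,  0.]), 'tau': array([  0. , -43.2, -24.5,   0.1,   0.1,  -0. ]), 'tool_pos': array([ 235.7, -468.7,  226.1]), 'tcp_rot': array([-3.1, -0. ,  0.5]), 'contact_force': array([-0.2,  0.2,  0.1]), 'moment': array([-0.,  0., -0.]), 'finger_force': 0.0, 'grip_width': 91.79611193662063}
left_bracket_mid 0.89 [163.4, 274.1] 398 [355.6 293.8  10.2] [309.9 268.8  -3.  410.6 315.1  19.6] [171.  171.  180.5]
left_bracket_mid 0.88 [286.9, 227.8] 397 [464.8 -34.1  13.3] [419.3 -69.5  -0.2 500.1  17.7  23.6] [ 82. 147. 172.]
left_bracket_mid 0.84 [401.2, 137.8] 346 [ 708.4 -346.2   11. ] [ 664.5 -382.6    1.6  736.1 -293.    19.2] [122.5  63.  114. ]
left_bracket_mid 0.7 [393.7, 296.9] 336 [ 285.3 -297.7   11.4] [ 246.4 -331.9    1.   315.7 -242.2   21.2] [117.  67. 111.]
right_bracket_mid 0.56 [246.1, 154.9] 356 [662.   70.6  14.4] [602.9  53.3   5.8 702.2 101.5  23.9] [ 78.5 139.5 168. ]
orange_bin 0.69 [162.3, 191.7] 3118 [573.6 292.5  11.8] [491.6 219.   -1.8 649.9 359.   46.3] [ 59. 120. 183.]
blue_bin 0.77 [397.0, 211.2] 3101 [ 518.9 -321.4   11.4] [ 438.4 -384.3   -1.4  596.4 -249.6   46.6] [142.  84.  49.]
```

View pics/top1.png

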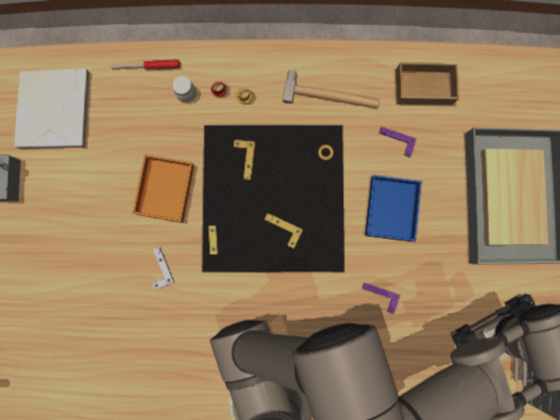

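```bash
cat > fit.py <<'E'
from h import *
from scipy.optimize import minimize
def fit(P2,s):
    # P2 Nx2 world points of brass pixels; s=+1 left, -1 right. returns x,y,yaw,score
    g=np.stack(np.meshgrid(np.arange(-80,81,1.),np.arange(-80,81,1.),indexing="ij"),-1)
    inside=((g[...,0]>-46)&(g[...,0]<56)&(abs(g[...,1])<9))|((g[...,0]>-46)&(g[...,0]<-28)&(s*g[...,1]>-9)&(s*g[...,1]<45))
    sd=cv2.distanceTransform((~inside).astype(np.uint8),cv2.DIST_L2,5)-cv2.distanceTransform(inside.astype(np.uint8),cv2.DIST_L2,5)
    D=np.maximum(sd,0).astype(np.float32)
    L=g[inside][::12]
    from scipy.spatial import cKDTree
    def cost(p):
        c,q=np.cos(p[2]),np.sin(p[2]); R=np.array([[c,-q],[q,c]])
        l=(P2-p[:2])@R
        i=np.clip(l+80,0,160).astype(np.float32)
        d=cv2.remap(D,i[:,1].reshape(-1,1),i[:,0].reshape(-1,1),cv2.INTER_LINEAR)
        e=tree.query(L@R.T+p[:2])[0]
        return (d**2).mean()+(np.maximum(e-1.5,0)**2).mean()
    tree=cKDTree(P2)
    best=None
    for a in np.arange(-np.pi,np.pi,np.pi/8):
        c0=P2.mean(0)
        r=minimize(cost,[*c0,a],method="Nelder-Mead",options=dict(initial_simplex=np.array([[*c0,a],[c0[0]+15,c0[1],a],[c0[0],c0[1]+15,a],[*c0,a+.3]])))
        if best is None or r.fun<best.fun: best=r
    return best.x,best.fun
def rays_at(c,uv,z,T):
    K=np.array([[c["fx"],0,c["cx"]],[0,c["fy"],c["cy"]],[0,0,1]])
    n=cv2.undistortPoints(np.array(uv,float).reshape(-1,1,2),K,np.array(c["D"],float)).reshape(-1,2)
    d=np.c_[n,np.ones(len(n))]@T[:3,:3].T
    return (T[:3,3]+d*((z-T[2,3])/d[:,2])[:,None])[:,:2]
E
python3 - <<'E'
from fit import *
np.set_printoptions(precision=2,suppress=True)
c=bot.capture("top"); T=np.array(c["world_from_camera"])
hsv=cv2.cvtColor(c["img"],cv2.COLOR_BGR2HSV)
for t,near in [("left_bracket_mid",(287,228)),("right_bracket_mid",(246,155))]:
    for d in bot.cut_out(c,t):
        if np.hypot(*np.subtract(d["point"],near))>15: continue
        v,u=np.nonzero(cv2.dilate(d["pixels"].astype(np.uint8),np.ones((5,5)))*(hsv[...,2]>70))
        P=rays_at(c,np.c_[u,v],15,T)
        for s in (1,-1): print(t,len(u),s,*fit(P,s))
for t in ["orange_bin","blue_bin"]:
    d=bot.cut_out(c,t)[0]; v,u=np.nonzero(d["pixels"])
    r=cv2.minAreaRect(rays_at(c,np.c_[u,v],45,T).astype(np.float32)); print(t,r)
im=np.hstack([cv2.resize(c["img"][y-40:y+40,x-40:x+40],(400,400),interpolation=cv2.INTER_CUBIC) for x,y in [(287,228),(246,155)]])
cv2.imwrite("pics/crop.png",im)
E
```

```text
left_bracket_mid 456 1 [474.9  -31.99   1.13] 1.1261360731111236
left_bracket_mid 456 -1 [467.33 -26.31   0.77] 33.40639656962695
right_bracket_mid 440 1 [653.84  73.58   3.4 ] 34.587405386123834
right_bracket_mid 440 -1 [654.03  64.02   3.03] 1.3034815787203529
orange_bin ((570.508056640625, 285.9290771484375), (139.5806884765625, 161.21803283691406), 80.13774871826172)
blue_bin ((517.4472045898438, -314.680419921875), (137.7141876220703, 164.10720825195312), 82.7950439453125)
```

View pics/crop.png

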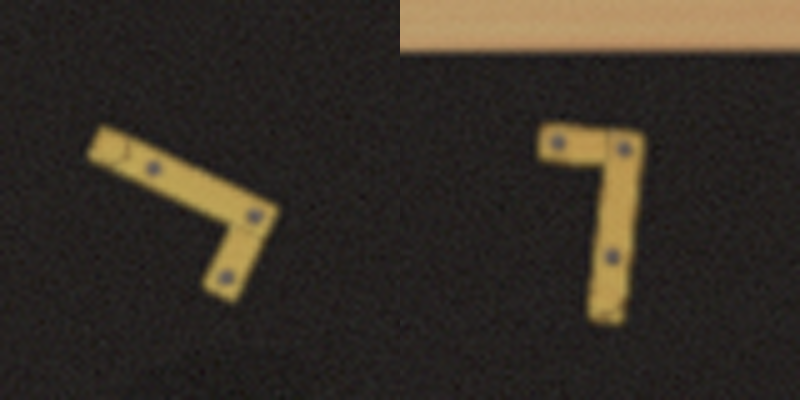

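Candidates: brass L at (287,228), whose short leg turns left, so left-hand. Brass L at (246,155) is right-hand, its mirror image. The others are purple at (401,138) and (394,297), white at (163,274) and a straight bar at (213,240); I leave those alone. The crop confirms both brass Ls with 3 screw heads, and the chirality matches the fit residuals (1 against 33).

```bash
cat > go.py <<'E'
import sys
from h import *
from scipy.spatial.transform import Rotation as Ro
o=bot.get_obs(); R=Ro.from_euler("xyz",o["tcp_rot"]).as_matrix()
x,y,z,yaw=map(float,sys.argv[1:5])
d=R.T@(np.array([x,y,z])-o["tool_pos"])
t=-np.degrees((yaw-o["tcp_rot"][2]+np.pi)%(2*np.pi)-np.pi)
np.set_printoptions(precision=3,suppress=True)
print("tool shift mm",d.round(1),"turn deg",round(t,1),"| pos",o["tool_pos"].round(1),o["tcp_rot"],"q",o["joint_positions"],"t",round(o["time"],2))
E
python3 go.py 473 -36 160 1.13
```

```text
tool shift mm [ 406.4 -280.4   66.7] turn deg -38.1 | pos [ 235.8 -469.   226.7] [-3.142 -0.     0.466] q [-1.251  0.342  1.524  0.     1.275 -0.146] t 0.5
```

>>> apply_moves(
  motion="0.05 -0.035 0.008 0;0.05 -0.035 0.008 0;0.05 -0.035 0.008 0;0.05 -0.035 0.008 0;0.05 -0.035 0.008 0;0.05 -0.035 0.008 0;0.05 -0.035 0.008 0;0.05 -0.035 0.008 0",
  fingers=0,
)

```text
time: 1.5
tool_pos: [468.4, -37.4, 162.8]
tcp_rot: [3.141, -0.001, 0.466]
contact_force: [0.3, -1.1, 0.6]
grip_width: 45.8
finger_force: 0.0
```

>>> apply_moves(
  motion="0 0 0 -10;0 0 0 -10;0 0 0 -10;0 0 0 -8;0 0 0 0",
)

```text
time: 2.12
tool_pos: [467.5, -39.2, 162.8]
tcp_rot: [3.141, 0.0, 1.128]
contact_force: [0.2, -0.5, 0.0]
grip_width: 45.9
finger_force: 0.0
```

```bash
cat > wr.py <<'E'
import sys
from fit import *
from scipy.spatial.transform import Rotation as Ro
o=bot.get_obs(); c=bot.capture("wrist")
T=np.eye(4);T[:3,:3]=Ro.from_euler("xyz",o["tcp_rot"]).as_matrix();T[:3,3]=o["tool_pos"];T=T@np.array(c["mount"]); c["world_from_camera"]=T
t,s=sys.argv[1],int(sys.argv[2])
cv2.imwrite(f"pics/w_{t}.png",c["img"])
np.set_printoptions(precision=3,suppress=True)
for d in bot.cut_out(c,t):
    v,u=np.nonzero(d["pixels"]); P,ok=world(c,np.c_[u,v]); zz=np.median(P[ok][:,2])
    k=ok&(P[:,2]>9)
    P2=rays_at(c,np.c_[u,v][k],15,T); P2=P2[::max(1,len(P2)//1500)]
    print(t,d["p"],d["point"],len(u),"z",zz,"fit",*fit(P2,s))
E
python3 wr.py left_bracket_mid 1; python3 go.py 473 -36 100 1.13
```

```text
left_bracket_mid 0.67 [282.3, 200.5] 2169 z 15.997650806026058 fit [475.544 -31.394   1.129] 0.08813551068305969
tool shift mm [ 5.3  3.6 62.8] turn deg -0.2 | pos [467.5 -39.3 162.8] [3.141 0.    1.126] q [-0.247  0.307  1.769 -0.     1.065  0.197] t 2.23
```

View pics/w_left_bracket_mid.png

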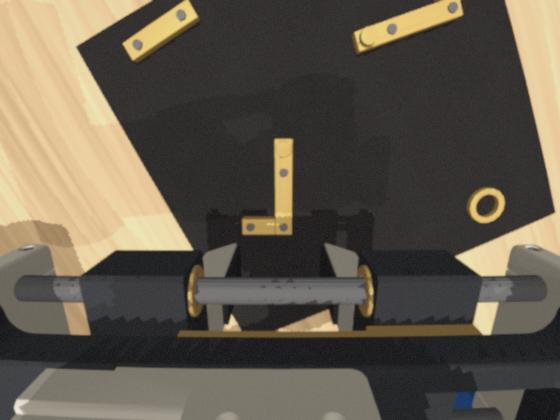

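Wrist view: the left-hand bracket is at about (283,190), with its long leg up and its short leg left. The fit agrees with the top view.

```bash
python3 go.py 473.8 -35 6 1.129
```

```text
tool shift mm [  6.6   3.8 156.8] turn deg -0.2 | pos [467.5 -39.3 162.8] [3.141 0.    1.126] q [-0.247  0.307  1.769 -0.     1.065  0.197] t 2.23
```

>>> apply_moves(
  motion="0.006 0.004 0.04 0;0 0 0.04 0;0 0 0.03 0;0 0 0.02 0;0 0 0.015 0;0 0 0.011 0;0 0 0 0",
)

```text
time: 3.1
tool_pos: [473.3, -35.5, 6.2]
tcp_rot: [-3.14, 0.0, 1.128]
contact_force: [0.0, -0.5, -0.0]
grip_width: 45.6
finger_force: 0.0
```

>>> apply_moves(
  motion="0 0 0 0;0 0 0 0;0 0 0 0;0 0 0 0;0 0 0 0",
  fingers=-1,
)

```text
time: 3.72
tool_pos: [473.8, -35.6, 7.1]
tcp_rot: [3.141, -0.0, 1.129]
contact_force: [-1.1, 0.9, 5.1]
grip_width: 17.5
finger_force: 30.0
```

>>> apply_moves(
  motion="0 0 -0.01 0;0 0 -0.02 0;0 0 -0.03 0;0 0 -0.03 0;0 0 -0.03 0;0 0 0 0",
)

```text
time: 4.47
tool_pos: [474.9, -35.8, 128.7]
tcp_rot: [3.137, -0.001, 1.129]
contact_force: [0.7, 0.1, -1.3]
grip_width: 17.9
finger_force: 30.0
```

```bash
python3 wr.py left_bracket_mid 1; python3 go.py 559 273 120 -0.17
```

```text
left_bracket_mid 0.86 [280.1, 229.0] 4929 z 137.7751451349842 fit [466.726 -37.98   -1.924] 155.84655261160702
tool shift mm [315.5 -54.3   6.1] turn deg 74.4 | pos [473.1 -35.5 126.2] [-3.141  0.     1.129] q [-0.236  0.364  1.802 -0.     0.975  0.205] t 4.58
```

```bash
cat > tilt.py <<'E'
import sys
from fit import *
from scipy.spatial.transform import Rotation as Ro
o=bot.get_obs(); c=bot.capture("wrist")
T=np.eye(4);T[:3,:3]=Ro.from_euler("xyz",o["tcp_rot"]).as_matrix();T[:3,3]=o["tool_pos"];T=T@np.array(c["mount"]); c["world_from_camera"]=T
d=bot.cut_out(c,sys.argv[1])[0]; v,u=np.nonzero(cv2.erode(d["pixels"].astype(np.uint8),np.ones((5,5)))); P,ok=world(c,np.c_[u,v]); P=P[ok]
P=(P-o["tool_pos"])@Ro.from_euler("xyz",o["tcp_rot"]).as_matrix()
for _ in range(4):
    A=np.c_[P[:,:2],np.ones(len(P))]; k=np.linalg.lstsq(A,P[:,2],rcond=None)[0]; r=P[:,2]-A@k; P=P[abs(r)<max(1.5,2*np.median(abs(r)))]
print("tool-frame plane slopes",k.round(3),"rms",r.std().round(2),"x,y range",P.min(0).round(),P.max(0).round(),len(P))
E
python3 tilt.py left_bracket_mid
```

```text
tool-frame plane slopes [-3.000e-03 -3.000e-03 -8.945e+00] rms 0.57 x,y range [-41. -13. -11.] [59.  9. -7.] 2673
```

Held flat, with its underside 3 mm below the TCP. Next, over the orange bin.

>>> apply_moves(
  motion="0.045 -0.008 0 0;0.045 -0.008 0 0;0.045 -0.008 0 0;0.045 -0.008 0 0;0.045 -0.008 0 0;0.045 -0.008 0 0;0.045 -0.006 0 0;0 0 0 0",
)

```text
time: 5.68
tool_pos: [559.0, 274.9, 124.5]
tcp_rot: [-3.14, 0.001, 1.132]
contact_force: [0.2, 0.4, -2.8]
grip_width: 17.7
finger_force: 30.0
```

>>> apply_moves(
  motion="0 0 0 10;0 0 0 10;0 0 0 10;0 0 0 10;0 0 0 10;0 0 0 10;0 0 0 10;0 0 0 4.4",
)

```text
time: 6.68
tool_pos: [558.7, 271.0, 125.2]
tcp_rot: [3.14, 0.002, -0.174]
contact_force: [-0.1, 0.8, -2.4]
grip_width: 17.7
finger_force: 30.0
```

```bash
cat > bin.py <<'E'
import sys
from fit import *
np.set_printoptions(precision=3,suppress=True)
c=bot.capture("top"); t=sys.argv[1]; hh=0
d=bot.cut_out(c,t)[0]; v,u=np.nonzero(d["pixels"]); P,ok=world(c,np.c_[u,v])
k=ok&(P[:,2]>0)&(P[:,2]<12)
r=cv2.minAreaRect(P[k][:,:2].astype(np.float32)); print(t,d["p"],"floor rect",r,"z",np.median(P[k][:,2]))
k=ok&(P[:,2]>38)
r=cv2.minAreaRect(P[k][:,:2].astype(np.float32)); print("rim",r)
cv2.imwrite("pics/top_%s.png"%t,c["img"])
E
python3 bin.py orange_bin; python3 bin.py blue_bin; python3 go.py 559 273 9 -0.17
```

```text
orange_bin 0.62 floor rect ((577.7116088867188, 285.8709716796875), (143.6360321044922, 162.93905639648438), 72.8638687133789) z 4.332861858898582
rim ((561.9171752929688, 253.45152282714844), (195.7828369140625, 171.52764892578125), 72.99201965332031)
blue_bin 0.59 floor rect ((522.590576171875, -316.8854675292969), (127.133544921875, 169.30677795410156), 82.65316009521484) z 4.393447563484756
rim ((518.655517578125, -319.05804443359375), (131.9366912841797, 161.51914978027344), 82.73347473144531)
tool shift mm [ -0.1  -1.6 116.8] turn deg 0.1 | pos [559.1 271.5 125.8] [ 3.14   0.002 -0.168] q [ 0.329  0.606  1.378 -0.     1.159  2.068] t 6.88
```

View pics/top_orange_bin.png

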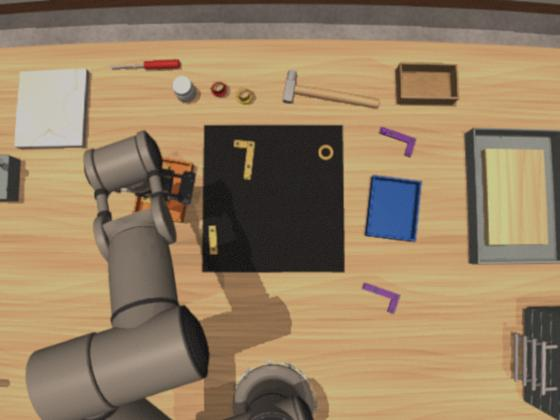

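The gripper is over the orange bin, at (165,190) in the picture. The bin is partly hidden, so I use the earlier unoccluded fit. Lowering.

>>> apply_moves(
  motion="0 -0.002 0.03 0;0 0 0.03 0;0 0 0.025 0;0 0 0.015 0;0 0 0.01 0;0 0 0.005 0;0 0 0 0;0 0 0 0",
)

```text
time: 7.88
tool_pos: [560.3, 274.4, 12.5]
tcp_rot: [-3.141, -0.001, -0.169]
contact_force: [0.2, -0.0, -1.6]
grip_width: 17.5
finger_force: 30.0
```

>>> apply_moves(
  motion="0 0 0.002 0;0 0 0.002 0;0 0 0 0;0 0 0 0",
)

```text
time: 8.38
tool_pos: [560.1, 274.3, 9.0]
tcp_rot: [-3.141, -0.001, -0.169]
contact_force: [-3.1, -0.8, 7.6]
grip_width: 17.9
finger_force: 30.0
```

>>> apply_moves(
  motion="0 0 0 0;0 0 0 0;0 0 0 0;0 0 0 0",
  fingers=-0.1,
)

```text
time: 8.88
tool_pos: [559.8, 274.2, 7.5]
tcp_rot: [3.141, 0.0, -0.17]
contact_force: [0.1, 0.1, -0.1]
grip_width: 41.4
finger_force: 0.0
```

>>> apply_moves(
  motion="0 0 -0.015 0;0 0 -0.03 0;0 0 -0.04 0;0 0 -0.04 0;0 0 0 0",
)

```text
time: 9.5
tool_pos: [562.0, 275.1, 137.7]
tcp_rot: [-3.137, -0.008, -0.169]
contact_force: [0.5, -0.2, -0.1]
grip_width: 41.1
finger_force: 0.0
```

```bash
python3 tilt.py left_bracket_mid; python3 wr.py left_bracket_mid 1; python3 go.py 658 64 130 -0.11
```

```text
tool-frame plane slopes [-5.00000e-03  2.00000e-03  1.19589e+02] rms 0.62 x,y range [-43. -40. 118.] [ 55.   9. 121.] 1327
left_bracket_mid 0.96 [277.5, 215.6] 2574 z 18.00506095040049 fit [564.269 273.498  -0.171] 0.18850818301301148
tool shift mm [132.9 190.3   1.8] turn deg -3.4 | pos [559.2 274.  131.9] [ 3.141  0.002 -0.17 ] q [ 0.333  0.602  1.367 -0.     1.174  2.073] t 9.7
```

View pics/w_left_bracket_mid.png

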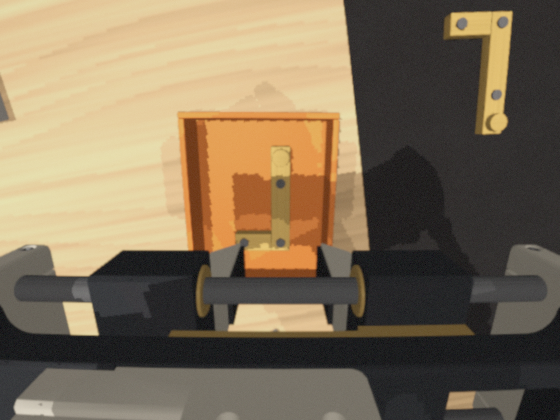

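The left-hand bracket lies flat in the orange bin (around (280,200)), screw heads up. Next, the right-hand bracket.

>>> apply_moves(
  motion="0.026 0.038 0 -3;0.026 0.038 0 0;0.026 0.038 0 0;0.026 0.038 0 0;0.026 0.038 0 0;0 0 0 0;0 0 0 0",
)

```text
time: 10.58
tool_pos: [663.8, 69.6, 131.4]
tcp_rot: [-3.142, 0.003, -0.118]
contact_force: [-0.7, -0.4, 0.1]
grip_width: 41.4
finger_force: 0.0
```

```bash
python3 wr.py right_bracket_mid -1; python3 go.py 658 64 6 -0.11
```

```text
right_bracket_mid 0.69 [282.4, 196.5] 2669 z 15.972237169975358 fit [654.647  63.753  -3.248] 0.06403627246618271
tool shift mm [ -4.8   7.1 126.1] turn deg -0.3 | pos [663.8  70.5 132.1] [-3.142  0.001 -0.116] q [-0.009  0.682  1.215  0.     1.246  1.678] t 10.68
```

>>> apply_moves(
  motion="-0.004 0.008 0.03 -0.5;0 0 0.03 0;0 0 0.025 0;0 0 0.02 0;0 0 0.012 0;0 0 0.009 0;0 0 0 0;0 0 0 0",
)

```text
time: 11.68
tool_pos: [660.2, 61.9, 7.5]
tcp_rot: [-3.142, -0.001, -0.108]
contact_force: [0.1, -0.1, 0.2]
grip_width: 41.0
finger_force: 0.0
```

>>> apply_moves(
  motion="0 0 0 0;0 0 0 0;0 0 0 0;0 0 0 0;0 0 0 0",
  fingers=-1,
)

```text
time: 12.3
tool_pos: [659.8, 61.9, 7.0]
tcp_rot: [-3.142, -0.0, -0.108]
contact_force: [-0.2, 1.4, 2.6]
grip_width: 17.4
finger_force: 30.0
```

>>> apply_moves(
  motion="0 0 -0.01 0;0 0 -0.02 0;0 0 -0.03 0;0 0 -0.03 0;0 0 -0.03 0;0 0 0 0",
)

```text
time: 13.05
tool_pos: [661.5, 61.8, 130.6]
tcp_rot: [-3.141, -0.007, -0.108]
contact_force: [-0.1, -0.3, -2.8]
grip_width: 17.7
finger_force: 30.0
```

```bash
python3 tilt.py right_bracket_mid; python3 go.py 525 -337 125 -0.127
```

```text
tool-frame plane slopes [ 4.000e-03  0.000e+00 -8.949e+00] rms 0.6 x,y range [-40. -44. -11.] [40.  8. -7.] 4376
tool shift mm [-90.3 411.    1.6] turn deg 1.1 | pos [659.3  61.8 126.6] [ 3.141  0.    -0.108] q [-0.022  0.676  1.242 -0.     1.223  1.657] t 13.15
```

>>> apply_moves(
  motion="-0.011 0.051 0 1;-0.011 0.051 0 0;-0.011 0.051 0 0;-0.011 0.051 0 0;-0.011 0.051 0 0;-0.011 0.051 0 0;-0.011 0.051 0 0;-0.011 0.051 0 0",
)

```text
time: 14.15
tool_pos: [520.5, -333.1, 124.9]
tcp_rot: [-3.14, 0.003, -0.126]
contact_force: [1.1, 0.8, -2.5]
grip_width: 17.6
finger_force: 30.0
```

>>> apply_moves(
  motion="0 0 0 0;0 0 0 0",
)

```text
time: 14.4
tool_pos: [521.3, -331.5, 125.2]
tcp_rot: [-3.14, 0.002, -0.127]
contact_force: [0.5, -0.4, -3.2]
grip_width: 17.7
finger_force: 30.0
```

```bash
python3 go.py 525 -337 9 -0.127
```

```text
tool shift mm [  4.6   5.3 116.2] turn deg 0.0 | pos [ 521.3 -331.5  125.2] [-3.14   0.002 -0.127] q [-0.691  0.601  1.389  0.     1.154  1.007] t 14.4
```

>>> apply_moves(
  motion="0.004 0.005 0.03 0;0 0 0.03 0;0 0 0.025 0;0 0 0.015 0;0 0 0.01 0;0 0 0.005 0;0 0 0 0;0 0 0 0",
)

```text
time: 15.4
tool_pos: [525.7, -338.0, 12.5]
tcp_rot: [3.141, -0.001, -0.126]
contact_force: [-0.0, 0.2, -1.8]
grip_width: 17.3
finger_force: 30.0
```

>>> apply_moves(
  motion="0 0 0.001 0;0 0 0.001 0;0 0 0 0;0 0 0 0",
)

```text
time: 15.9
tool_pos: [525.3, -337.7, 9.7]
tcp_rot: [3.142, -0.0, -0.126]
contact_force: [-0.3, 0.3, -3.1]
grip_width: 17.7
finger_force: 30.0
```

>>> apply_moves(
  motion="0 0 0 0;0 0 0 0;0 0 0 0;0 0 0 0",
  fingers=-0.1,
)

```text
time: 16.4
tool_pos: [525.4, -337.7, 9.9]
tcp_rot: [3.141, -0.0, -0.126]
contact_force: [-0.5, -0.0, 1.4]
grip_width: 41.1
finger_force: 0.0
```

>>> apply_moves(
  motion="0 0 -0.015 0;0 0 -0.03 0;0 0 -0.04 0;0 0 -0.04 0;0 0 0 0;0 0 0 0",
)

```text
time: 17.15
tool_pos: [525.1, -337.5, 135.0]
tcp_rot: [3.141, -0.0, -0.126]
contact_force: [0.6, -0.3, -0.6]
grip_width: 41.1
finger_force: 0.0
```

```bash
python3 tilt.py right_bracket_mid; python3 wr.py right_bracket_mid -1; python3 bin.py orange_bin
```

```text
tool-frame plane slopes [1.50000e-02 9.00000e-03 1.16861e+02] rms 0.62 x,y range [-46. -43. 115.] [ 40.   7. 119.] 1342
right_bracket_mid 0.7 [276.9, 193.6] 2755 z 17.952991328325027 fit [ 519.424 -337.029    3.019] 0.11212369799613953
orange_bin 0.7 floor rect ((574.2786865234375, 292.3699035644531), (146.169189453125, 159.78970336914062), 83.72498321533203) z 4.218313121395568
rim ((571.896484375, 289.57366943359375), (130.64279174804688, 161.08572387695312), 80.0541763305664)
```

View pics/w_right_bracket_mid.png

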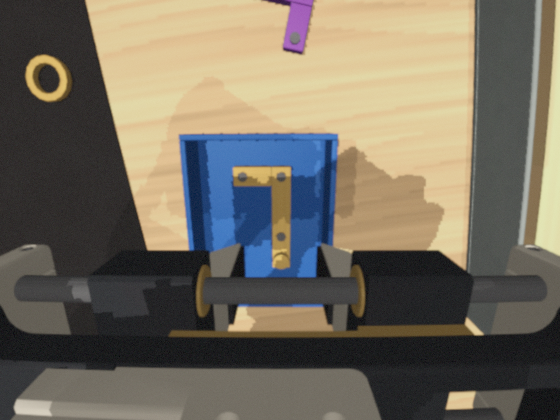

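View pics/top_orange_bin.png

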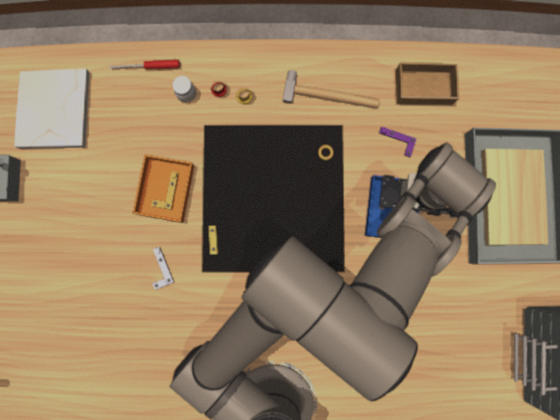

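The pictures show both brackets flat in their bins: the left-hand one in orange at (168,190) in the top view, the right-hand one in blue at (265,210) in the wrist view. The gripper is clear of both.

```bash
python3 -c "
from plant import bot
print(bot.close_job())"
```

```text
the job is handed in; nothing more can be done
None
```

The left-hand bracket lies flat in the orange bin and the right-hand one flat in the blue bin, both screw heads up; I handed the job in at about 17.5 s with the gripper clear, and no verdict came back.

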